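# Unhook the yellow reference holder for the gain tester

## Robot

A 6-joint arm with a two-finger parallel gripper is mounted at the origin on the work surface. World frame = base frame: x ahead of the robot, y to its left, z up, the work surface at z = 0. Lengths are in m, angles in degrees, forces in N, time in s.
With the tool pointing down it reaches from about 0.375 to 0.75 m from the base axis. Payload 9 kg.
Tool frame: the origin (TCP) lies where the fingers leave the gripper's body, on its centre line; the fingertips stand 73 mm ahead of it and the grasp point (between the pads) lies 54 mm ahead of it (robot.tip_reach is the distance from the TCP to the fingertips, in m); z points along the fingers, y is the direction in which the jaws open and shut (so a half turn about z gives the same grasp; the last joint's range is limited). The gripper opens to 85 mm and grips with 20 to 120 N. Pads are 22 mm wide; open, the fingers measure 114 mm over their backs; the gripper's body (76 mm by 85 mm) begins 54 mm behind the grasp point. The pads swing forward as they close: fully open they stand 13 mm farther back than shut.
Start: joints at [55.766, 5.964, 5.575, 89.605, 0, 77.527], TCP at [0.222, 0.557, 0.304] pointing down, gripper open.
Joint ranges: [-171.21, 171.21], [-48.23, 106.86], [-62.78, 66.21], [-105.2, 120.99], [-86.42, 89.51], [-180, 180]. Speed limits (degrees/s): [127.2, 127.2, 147.25, 180, 180, 180].

## Interface

Orientations are given as [roll, pitch, yaw] about the fixed x, y, z axes, in that order (R = Rz(yaw) Ry(pitch) Rx(roll)).
In Python, from plant import robot gives the robot as it stands. Calls block until the motion is done:
- robot.move_pose(position, orientation): joint-space move of the TCP to a pose.
- robot.line_to(position, vel=0.15, rotation=None, guard=None): straight line of the TCP; rotation=None keeps the orientation; vel is the mean speed in m/s. With guard (N) it stops when the force on the tool has changed by that much, and returns True; else False.
- robot.goto_joints(angles): joint-space move.
- robot.set_gripper(opening): finger opening in m; the grip force is fixed at half the most; returns when the fingers have stopped.
- robot.pause(seconds).
- robot.ik(position, orientation): joint angles nearest the present ones, or None.
- robot.observe(): the state.
- robot.grab_frame(name): name is "scene" or "side" or "wrist"; returns the picture (384x512x3 uint8, blue, green, red); there is no depth.
- robot.get_calibration(name): a dict with "vertical_fov" (degrees; the focal length in pixels is half the picture's height over the tangent of half this angle, whatever the lens; pixels are square), "cx", "cy" (the principal point, pixels), "k1" (the pictures are not rectified: a ray, as slopes to the right and down, at radius r is drawn at 1 + k1 r^2 times it, then the intrinsics apply), "rvec" (rotation vector, rad) and "tvec" (3), from world to camera coordinates, as OpenCV has them. Camera axes: x right, y down, z forward; pixel columns grow to the right and rows downward; lengths in m; the calibration is good to about 2 mm. A picture is of the moment at which its call begins: read the wrist's pose just before it. get_calibration takes no time and is no camera call; for the wrist camera it gives the pose at the moment of the call.
A pose or a line that the arm cannot do raises robot.IKError and nothing moves.
- robot.job_done(): hands the job in, once; it reports no verdict.
The state is a dict: "time": time; "q": joint angles; "qvel": joint speeds; "joint_torque": joint torques, N m; "tool_pos": TCP position; "tcp_rot": TCP orientation; "ft_force": force on the tool from outside, world axes, zero at the start; "torque": the same for the moment, N m; "gripper_width": finger opening in m.
Only numpy, scipy, OpenCV 4.12 (cv2) and the standard library are available. Lean on these libraries where they do the work, as an engineer would, in place of code of your own. Each camera call takes 0.05 s, during which the arm holds its last target.

## Task

Take the yellow transducer holder off its peg on the rack, lifting it so that its eye clears the peg's upturned tip, and stand it upright in the middle of the white test plate: lower it all the way down onto the plate before letting go. Leave the white and the blue holder hanging where they are.

Things in the scene. Friction and masses are not known exactly. Their poses are not given: they have to be found in the camera images.
- yellow_mid (a point): Yellow holder with a gold disc, loose, 0.14 kg: frame 130 mm tall, 10 thick (x), on a foot 44 (x) by 50 by 10; stands by itself. Point: its centre, 65 above the underside; z up, y across, x along its peg, -x to the peg's free end. Head 38 wide (y), 17 to 65 above the point: grip its width about 35 above the point, a finger each side of the peg. Eye 22 wide, 17 to 57 above the point.
- white_mid (a point): White holder on another peg, to be left; shape and axes as the yellow one. All pegs: level 6 mm rod bearing the eye's top edge, ending 85 mm from the rack's bar (holders hang 34 to 50 from it), its tip bent up 10 above the rod's upper side, 93 from the bar. Raise a holder over 10 and under 34 mm (best 20), then move it 100 along -x before raising it more, so its foot passes the tip too.
- blue_mid (a point): Blue holder on another peg, to be left; shape and axes as the yellow one. The fixed rack has three pegs 95 mm apart, side by side on a level aluminium bar behind the holders (+x), 20 mm high, with a post 165 mm either side of the middle peg. Nothing on it reaches higher than 185 mm above the table.
- plate_top (a point): Square white plastic test plate, 140 mm by 140 mm, 12 mm thick, fixed on the table, with a thin black ring of 80 mm diameter round its middle. This point is the centre of its top face; z up.
There are look-alikes about, which are no part of the job. What is meant by the part that bears yellow_mid is not green, and is the larger of those in its own colour.

How it is judged (in metres and radians):
On the way:
1. the yellow holder is off the rack and lowered onto the plate (underside within 10 mm of it, within 30 mm of its middle) while still held (horizontal distance between yellow_mid and plate_top below 0.03 m and z of yellow_mid in the frame of plate_top below 0.075 m and contact force between the fingers and yellow above 0.5 N), for 0.1 s.
At the end, for the whole second after the job is handed in: The yellow holder stands released, upright (within 10 degrees) and at rest on the white plate, its centre within 30 mm of the plate's middle; the white and blue holders hang within 30 mm of where they were (horizontal distance between yellow_mid and plate_top below 0.03 m and z of yellow_mid in the frame of plate_top between 0.058 and 0.072 m and angle between yellow_mid's own z axis and vertical below 0.17 rad and linear speed of yellow below 0.02 m/s and distance of each of white_mid, blue_mid from where it was at the start of the episode below 0.03 m); the robot touches nothing.
It fails at once if the white or the blue holder is knocked off its peg or pushed more than 40 mm (distance of any of white_mid, blue_mid from where it was at the start of the episode above 0.04 m).
It also fails if it takes over 40 s, if anything falls off the work surface, if the arm or the gripper's body presses on something with over 40 N, if the wrist force passes 120 N, or if a joint passes its speed limit or range.

## Working session

There is one attempt and no reset: what is moved stays moved. The work goes in short steps, each a Python script; the robot and the scene stay as the last script left them, time stands still between calls to the robot, and variables do not carry over. Pictures are saved under pics/ and viewed, and the job is handed in when it is done.

```bash
ls; mkdir -p pics
python3 - <<'E'
from plant import robot
import cv2
for n in("scene","side","wrist"):
    c=robot.get_calibration(n); im=robot.grab_frame(n); cv2.imwrite(f"pics/{n}0.png",im); print(n,c)
o=robot.observe();print(o)
E
```

```text
pics
scene {'vertical_fov': 42.62735306221086, 'cx': 252.04946942475317, 'cy': 189.16057615599604, 'k1': -0.00705275572014151, 'rvec': array([ 1.57305258,  1.82926448, -0.87153843]), 'tvec': array([ 0.03622421, -0.28175149,  1.67175997])}
side {'vertical_fov': 43.27314065678526, 'cx': 257.74961322073995, 'cy': 189.78869597800337, 'k1': 0.02502837272649432, 'rvec': array([ 2.17653172, -0.11128124,  0.06067784]), 'tvec': array([-0.57266245,  0.13552173,  1.06035503])}
wrist {'vertical_fov': 61.43496822488938, 'cx': 257.1010292962116, 'cy': 195.5265265944657, 'k1': -0.009296154580204458, 'rvec': array([-2.40949386, -1.63218904, -0.22006932]), 'tvec': array([-0.59888878, -0.03476022,  0.37806933])}
{'time': 0.15, 'q': array([5.57659672e+01, 5.99056902e+00, 5.53860741e+00, 8.96055840e+01,
       9.97276423e-04, 7.75274577e+01]), 'qvel': array([ 0.02928682,  0.00864477,  0.22341141, -0.05566097, -0.00720832,
       -0.00749091]), 'joint_torque': array([ 4.08821958e-03, -5.57358778e+01,  5.04004312e+01,  1.25355614e-02,
       -2.67306013e-04, -4.67653393e-06]), 'tool_pos': array([0.22232293, 0.55709724, 0.30331548]), 'tcp_rot': array([-1.79944028e+02, -1.34019577e-02,  1.58238502e+02]), 'ft_force': array([ 0.04061791, -0.45697591,  0.77140992]), 'torque': array([ 0.01787754, -0.0007157 ,  0.02175629]), 'gripper_width': 0.0853446748660109}
```

View pics/scene0.png

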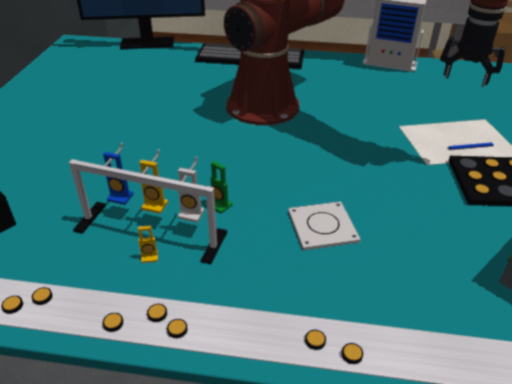

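View pics/side0.png

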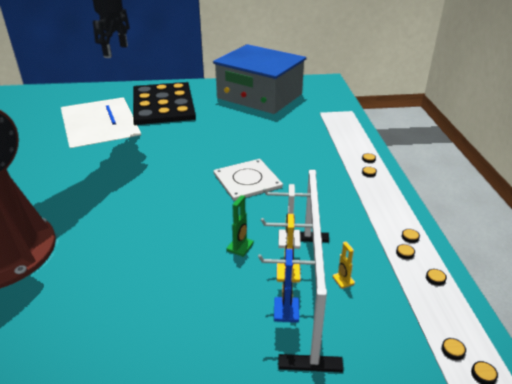

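View pics/wrist0.png

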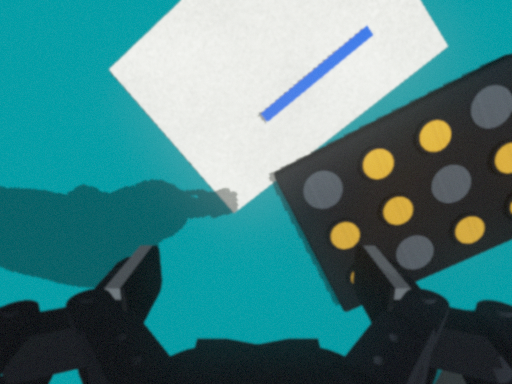

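The scene view shows blue (118,178), yellow (152,185) and white (190,193) hanging on the rack. A small yellow look-alike stands at (148,243), a green one at (220,188), and the plate is at (323,224). The side view shows the same rack edge-on, with pegs at x≈265–310. Next I'll zoom in.

```bash
cat > h.py <<'E'
import numpy as np, cv2
def K(c,h=384):
    f=h/2/np.tan(np.radians(c["vertical_fov"]/2)); return np.array([[f,0,c["cx"]],[0,f,c["cy"]],[0,0,1.]])
def norm(c,px): return cv2.undistortPoints(np.array(px,float).reshape(-1,1,2),K(c),np.array([c["k1"],0,0,0.]))[:,0]
def ray(c,px):
    R=cv2.Rodrigues(np.array(c["rvec"]))[0]; n=norm(c,px); d=np.c_[n,np.ones(len(n))]@R
    return -R.T@c["tvec"],d
def plane(c,px,z):
    o,d=ray(c,px); return o+d*((z-o[2])/d[:,2])[:,None]
def P(c): return np.c_[cv2.Rodrigues(np.array(c["rvec"]))[0],c["tvec"]]
def tri(c1,p1,c2,p2):
    X=cv2.triangulatePoints(P(c1),P(c2),norm(c1,p1).T,norm(c2,p2).T); return (X[:3]/X[3]).T
def proj(c,X): return cv2.projectPoints(np.array(X,float).reshape(-1,1,3),np.array(c["rvec"]),np.array(c["tvec"]),K(c),np.array([c["k1"],0,0,0.]))[0][:,0]
E
python3 - <<'E'
import cv2
a=cv2.imread("pics/scene0.png")[130:275,60:260]; cv2.imwrite("pics/sc.png",cv2.resize(a,None,fx=4,fy=4,interpolation=cv2.INTER_CUBIC))
a=cv2.imread("pics/side0.png")[155:375,210:370]; cv2.imwrite("pics/sd.png",cv2.resize(a,None,fx=2.7,fy=2.7,interpolation=cv2.INTER_CUBIC))
E
```

```text
(no output)
```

View pics/sc.png

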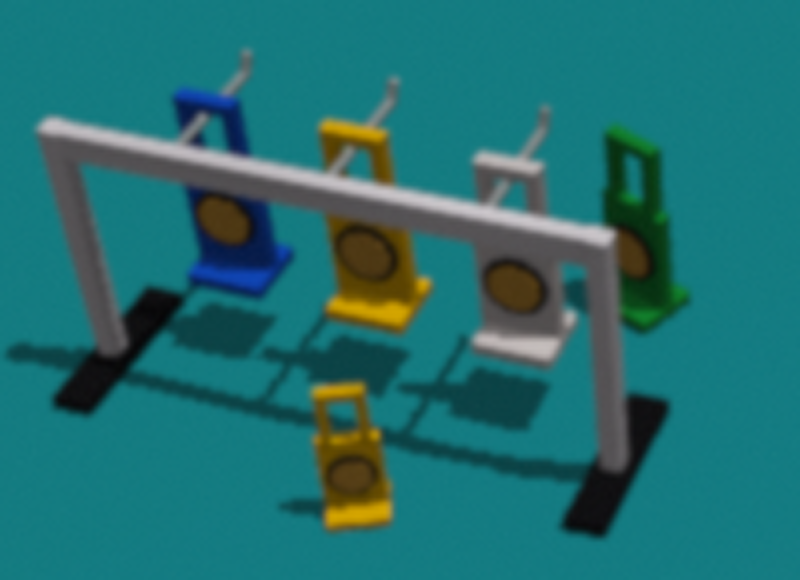

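View pics/sd.png

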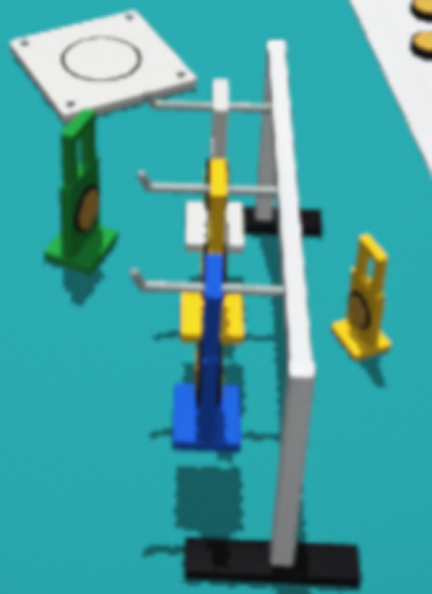

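Run:
```python
from plant import robot
from h import *
np.set_printoptions(precision=4,suppress=True)
s=robot.get_calibration("scene"); d=robot.get_calibration("side")
S=lambda p:np.array(p,float)/4+[60,130]-.375
D=lambda p:np.array(p,float)/2.7+[210,155]-.3
# tips b,y,w ; bar top ends (-y, +y)
a=S([[248,52],[395,80],[546,108],[46,124],[606,238],[355,128],[208,97],[508,160]]);b=D([[137,272],[143,178],[153,100],[301,368],[277,44],[218,172],[214,262],[220,92]])
X=tri(s,a,d,b);print(X)
print("reproj",np.abs(proj(s,X)-a).max(1),np.abs(proj(d,X)-b).max(1))
# plate by mask, both cams
for c,n,box in((s,"scene0",(280,195,365,255)),(d,"side0",(205,155,290,205))):
    im=cv2.imread(f"pics/{n}.png");x0,y0,x1,y1=box
    m=np.zeros(im.shape[:2],np.uint8);sub=im[y0:y1,x0:x1];hsv=cv2.cvtColor(sub,cv2.COLOR_BGR2HSV)
    m[y0:y1,x0:x1]=((hsv[...,1]<60)&(hsv[...,2]>110))*255
    cs=max(cv2.findContours(m,cv2.RETR_EXTERNAL,cv2.CHAIN_APPROX_NONE)[0],key=cv2.contourArea)
    h=cv2.convexHull(cs); q=cv2.approxPolyDP(h,6,True)[:,0];print(n,q.tolist()); W=plane(c,q,.012);print(W,W.mean(0))
```

```text
[[ 0.5514 -0.2676  0.1832]
 [ 0.5649 -0.1746  0.1812]
 [ 0.5812 -0.0822  0.1806]
 [ 0.6345 -0.3545  0.1819]
 [ 0.6859 -0.0225  0.1802]
 [ 0.6156 -0.1804  0.1845]
 [ 0.5998 -0.2708  0.1866]
 [ 0.6316 -0.0885  0.1843]]
reproj [0.302  0.611  1.3926 0.3891 0.0655 0.21   0.7478 0.1548] [0.4179 0.7571 1.5606 0.62   0.0632 0.2502 1.0286 0.1661]
scene0 [[340, 202], [359, 240], [303, 247], [289, 208]]
[[0.4827 0.2633 0.012 ]
 [0.6153 0.3087 0.012 ]
 [0.6582 0.1802 0.012 ]
 [0.5262 0.1359 0.012 ]] [0.5706 0.222  0.012 ]
side0 [[214, 170], [260, 159], [289, 185], [289, 204], [233, 199]]
[[0.4841 0.2667 0.012 ]
 [0.6143 0.3114 0.012 ]
 [0.6752 0.1749 0.012 ]
 [0.6623 0.0931 0.012 ]
 [0.5271 0.1277 0.012 ]] [0.5926 0.1948 0.012 ]
```

Run:
```python
from plant import robot
from h import *
np.set_printoptions(precision=4,suppress=True)
c=robot.get_calibration("wrist");R=cv2.Rodrigues(c["rvec"])[0];C=-R.T@c["tvec"]
o=robot.observe()
from scipy.spatial.transform import Rotation as Ro
T=Ro.from_euler('xyz',o["tcp_rot"],degrees=True).as_matrix()
print("cam in tool",T.T@(C-o["tool_pos"]),"axis",T.T@R[2])
for z in(.36,.207): print(robot.ik([.6156,-.1804,z],[180,0,170.9]))
# centre 
x=np.array([np.cos(np.radians(-9.1)),np.sin(np.radians(-9.1))])
p=np.array([.6156,-.1804])-.04*x
robot.move_pose([p[0],p[1],.36],[180,0,170.9])
print(robot.observe()["time"],robot.observe()["q"])
c=robot.get_calibration("wrist");im=robot.grab_frame("wrist");cv2.imwrite("pics/w1.png",im)
np.save("c1.npy",c,allow_pickle=True)
print(proj(c,[[.6156,-.1804,.1845]]))
```

```text
cam in tool [ 0.0668 -0.0007 -0.07  ] axis [-0.2661  0.0003  0.9639]
[-27.9888  14.8483  21.3197  96.4714   0.     -18.8888]
[-27.9888  13.3747   3.6794  80.3047   0.     -18.8888]
3.0167 [-29.182    7.5382  13.1285  95.5932   0.0064 -20.1343]
[[257.0041 241.4172]]
```

View pics/w1.png

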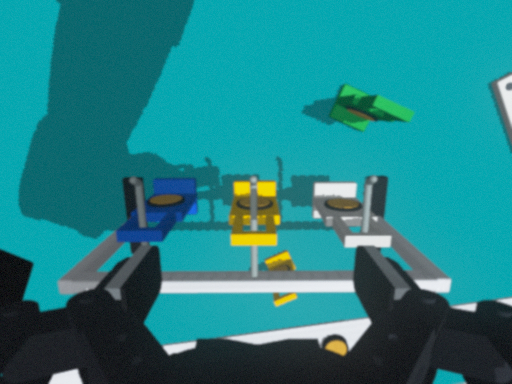

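Wrist view: the yellow head's top bar is at (254,240), its peg runs from (253,180) to (255,277), and the rack bar is nearly level in the image. The yaw estimate is therefore good. I'll refine from a zoomed crop.

```bash
python3 - <<'E'
import cv2
a=cv2.imread("pics/w1.png")[165:300,190:320]; cv2.imwrite("pics/w1z.png",cv2.resize(a,None,fx=4.4,fy=4.4,interpolation=cv2.INTER_CUBIC))
E
python3 - <<'E'
from h import *
np.set_printoptions(precision=4,suppress=True)
c=np.load("c1.npy",allow_pickle=True).item()
im=cv2.imread("pics/w1.png");hsv=cv2.cvtColor(im,cv2.COLOR_BGR2HSV)
m=cv2.inRange(hsv,(18,120,90),(35,255,255));m[:165]=0;m[250:]=0
for r in range(228,250): 
    x=np.where(m[r,200:300])[0]+200; print(r,x.min() if len(x) else None,x.max() if len(x) else None,im[r,240])
E
```

```text
228 233 274 [ 35 101 114]
229 233 274 [ 36 102 114]
230 233 274 [ 32 101 115]
231 233 274 [ 33 101 115]
232 233 274 [ 30 103 117]
233 232 275 [ 32 122 146]
234 232 275 [ 13 163 194]
235 231 276 [  0 196 230]
236 231 276 [  0 208 237]
237 231 276 [  0 211 239]
238 231 276 [  0 211 239]
239 231 276 [  0 211 239]
240 231 276 [  0 212 240]
241 231 276 [  0 210 239]
242 231 275 [  0 210 239]
243 231 275 [  0 210 238]
244 232 275 [ 53 204 225]
245 251 252 [113 189 172]
246 None None [158 177 100]
247 None None [173 169  50]
248 None None [173 166  33]
249 None None [174 166  33]
```

View pics/w1z.png

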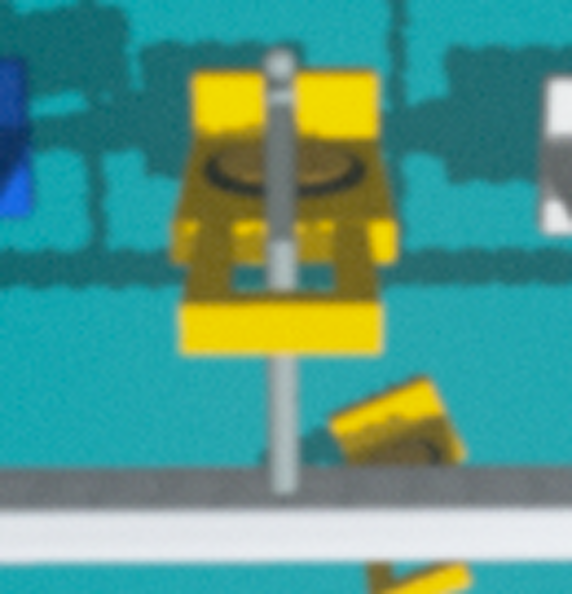

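Run:
```python
from h import *
np.set_printoptions(precision=4,suppress=True)
c=np.load("c1.npy",allow_pickle=True).item()
Z=.183
q=plane(c,[[230.7,239.3],[276.1,239.3],[253.4,233.8],[253.4,244.7],[253.4,239.3]],Z);print(q)
print(np.linalg.norm(q[1]-q[0]),np.linalg.norm(q[3]-q[2]))
v=q[1]-q[0];print("yaw",np.degrees(np.arctan2(v[0],-v[1]))) 
# bar top edges left/right, by brightness
im=cv2.imread("pics/w1.png").astype(int);
pts=[]
for u in list(range(180,240,10))+list(range(300,350,10)):
    g=im[265:300,u].min(axis=1); r=np.where(g>150)[0]+265; pts.append((u,r.min(),r.max())) if len(r) else 0
print(pts)
pts=np.array(pts,float)
for k in(1,2):
    w=plane(c,pts[:,[0,k]],.181); vx,vy,_,_=cv2.fitLine(w[:,:2].astype(np.float32),cv2.DIST_L2,0,.01,.01).ravel();print("bar edge",w.mean(0),"yaw",-np.degrees(np.arctan(vx/vy)))
p=plane(c,[[254.2,183],[254.6,275]],.173);v=p[0]-p[1];print(p,"peg yaw",np.degrees(np.arctan2(-v[1],-v[0])))
```

```text
[[ 0.611  -0.2016  0.183 ]
 [ 0.6169 -0.1647  0.183 ]
 [ 0.6091 -0.1824  0.183 ]
 [ 0.6187 -0.1839  0.183 ]
 [ 0.6139 -0.1831  0.183 ]]
0.03741790234874005 0.009684498692434238
yaw 170.92886467551637
[(180, np.int64(281), np.int64(292)), (190, np.int64(281), np.int64(292)), (200, np.int64(281), np.int64(292)), (210, np.int64(281), np.int64(292)), (220, np.int64(281), np.int64(292)), (230, np.int64(281), np.int64(292)), (300, np.int64(280), np.int64(291)), (310, np.int64(280), np.int64(291)), (320, np.int64(280), np.int64(291)), (330, np.int64(280), np.int64(291)), (340, np.int64(280), np.int64(291))]
bar edge [ 0.6532 -0.1862  0.181 ] yaw -8.561612
bar edge [ 0.6638 -0.1879  0.181 ] yaw -8.557562
[[ 0.5693 -0.1753  0.173 ]
 [ 0.6519 -0.1884  0.173 ]] peg yaw -8.958672694677281
```

Run:
```python
from plant import robot
from h import *
np.set_printoptions(precision=4,suppress=True)
rot=[180,0,171]
robot.set_gripper(.066)
robot.move_pose([.614,-.183,.33],rot)
print(robot.line_to([.614,-.183,.207],vel=.12,guard=8))
o=robot.observe();print(o["time"],o["tool_pos"],o["tcp_rot"],o["ft_force"])
robot.set_gripper(.03)
o=robot.observe();print(o["time"],o["tool_pos"],o["gripper_width"],o["ft_force"])
for n in("side","wrist"): cv2.imwrite(f"pics/{n}2.png",robot.grab_frame(n))
a=cv2.imread("pics/side2.png")[100:340,180:400];b=cv2.imread("pics/wrist2.png")
cv2.imwrite("pics/g2.png",np.hstack([cv2.resize(a,(352,384)),b[:,60:450]]))
```

```text
False
4.8917 [ 0.6144 -0.1832  0.2081] [-179.972     0.0849  171.0001] [-0.7313 -0.0587  1.141 ]
5.25 [ 0.6144 -0.1833  0.2079] 0.037370476854281916 [-0.4143  0.7241  4.2886]
```

View pics/g2.png

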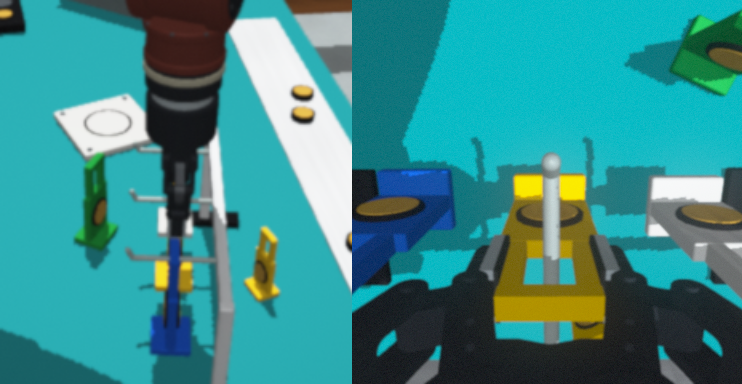

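The yellow head is held between both fingers (width 37.4 mm), with the peg centred in its eye and the neighbours clear. Next: lift 20 mm and slide off along the peg.

Run:
```python
from plant import robot
from h import *
np.set_printoptions(precision=4,suppress=True)
x=np.array([np.cos(np.radians(-9)),np.sin(np.radians(-9)),0])
p=np.array(robot.observe()["tool_pos"])
print(robot.line_to(p+[0,0,.021],vel=.06,guard=15))
o=robot.observe();print(o["time"],o["tool_pos"],o["ft_force"],o["gripper_width"])
cv2.imwrite("pics/wr3.png",robot.grab_frame("wrist"))
p=p+[0,0,.021]
g=robot.line_to(p-.03*x,vel=.08,guard=6)
o=robot.observe();print(g,o["time"],o["tool_pos"],o["ft_force"],o["gripper_width"])
for n in("side","wrist"): cv2.imwrite(f"pics/{n}3.png",robot.grab_frame(n))
a=cv2.imread("pics/side3.png")[100:340,180:400];b=cv2.imread("pics/wrist3.png")
cv2.imwrite("pics/g3.png",np.hstack([cv2.resize(a,(352,384)),b[:,60:450]]))
```

```text
False
5.8667 [ 0.6145 -0.1833  0.229 ] [ 0.0287  0.2104 -2.9038] 0.03754894952162503
False 6.4417 [ 0.5849 -0.1786  0.2289] [ 0.4203  0.1312 -1.8718] 0.03746027617082694
```

View pics/g3.png

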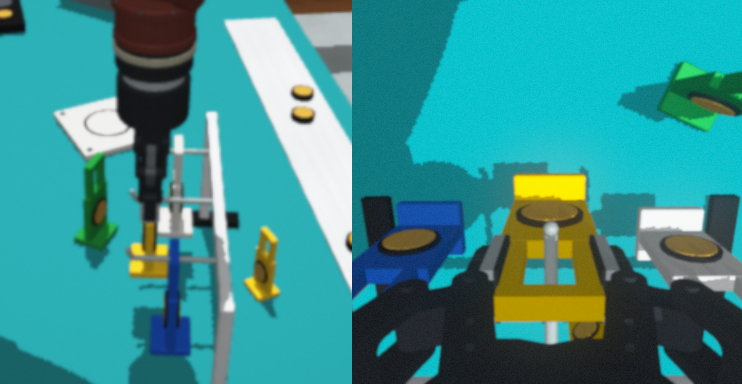

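Run:
```python
from plant import robot
from h import *
np.set_printoptions(precision=4,suppress=True)
x=np.array([np.cos(np.radians(-9)),np.sin(np.radians(-9)),0])
p=np.array([.6144,-.1833,.2289])
g=robot.line_to(p-.105*x,vel=.12,guard=8)
o=robot.observe();print(g,o["time"],o["tool_pos"],o["ft_force"],o["gripper_width"])
if g: raise SystemExit
p=p-.105*x; p[2]=.38
robot.line_to(p,vel=.15)
robot.move_pose([.571,.221,.34],[180,0,171])
o=robot.observe();print(o["time"],o["tool_pos"],o["ft_force"],o["gripper_width"])
c=robot.get_calibration("wrist");np.save("c4.npy",c,allow_pickle=True)
for n in("wrist","side","scene"): cv2.imwrite(f"pics/{n}4.png",robot.grab_frame(n))
a=cv2.imread("pics/side4.png")[0:320,100:400];b=cv2.imread("pics/wrist4.png")
cv2.imwrite("pics/g4.png",np.hstack([cv2.resize(a,(288,307)),cv2.resize(b,(410,307))]))
```

```text
False 7.3167 [ 0.5112 -0.1671  0.2291] [ 0.4345 -0.693  -1.3362] 0.036852502033322965
9.9417 [0.5713 0.2199 0.3401] [-0.0994  0.4413 -1.2556] 0.03746014048270237
```

View pics/g4.png

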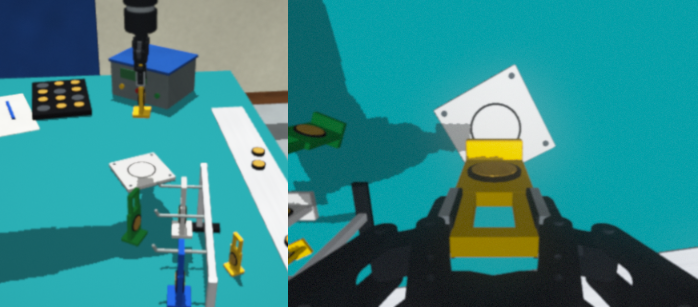

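View pics/scene4.png

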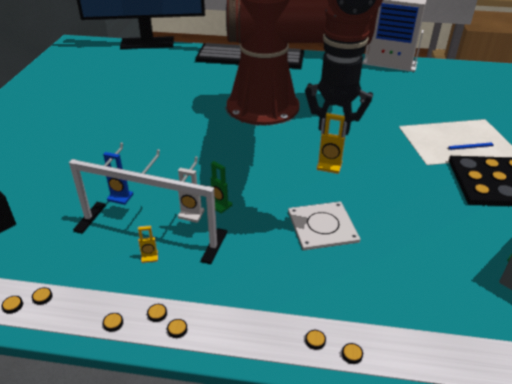

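The holder is upright in the grip, off the rack, and white and blue still hang. In the wrist view the plate's left and right corners (435,112) and (554,145) are visible, so I'll check the centre from them.

Run:
```python
from h import *
c=np.load("c4.npy",allow_pickle=True).item()
q=(np.array([[435,112],[554,145],[514,65]],float)-[288,0])*512/410
w=plane(c,q,.012);print(w,(w[0]+w[1])/2,np.linalg.norm(w[0]-w[1]))
r=(np.array([[470,125],[521,125]],float)-[288,0])*512/410;print(plane(c,r,.012))
```

```text
[[0.52996348 0.13485034 0.012     ]
 [0.61004352 0.30902671 0.012     ]
 [0.48182856 0.2631353  0.012     ]] [0.5700035  0.22193853 0.012     ] 0.19170347533964266
[[0.55798832 0.18394285 0.012     ]
 [0.57042477 0.26173009 0.012     ]]
```

Run:
```python
from plant import robot
from h import *
np.set_printoptions(precision=4,suppress=True)
X,Y=.5705,.2215
robot.line_to([X,Y,.188],vel=.12)
robot.pause(.2)
o=robot.observe();print(o["time"],o["tool_pos"],o["ft_force"],o["gripper_width"])
g=robot.line_to([X,Y,.158],vel=.02,guard=4)
o=robot.observe();print(g,o["time"],o["tool_pos"],o["ft_force"],o["gripper_width"])
robot.pause(.3)
o=robot.observe();print(o["time"],o["tool_pos"],o["ft_force"])
for n in("wrist","side","scene"): cv2.imwrite(f"pics/{n}5.png",robot.grab_frame(n))
a=cv2.imread("pics/side5.png")[60:220,180:320];b=cv2.imread("pics/wrist5.png");s=cv2.imread("pics/scene5.png")[100:260,270:410]
cv2.imwrite("pics/g5.png",np.hstack([cv2.resize(a,(350,400)),cv2.resize(s,(350,400))]))
```

```text
11.7083 [0.5708 0.2215 0.1886] [-0.0401  0.6911 -1.5817] 0.03724080102064797
True 12.6583 [0.5705 0.2215 0.1691] [ 0.6564 -0.5379  4.4056] 0.03697167962152556
12.9583 [0.5705 0.2215 0.1691] [0.2386 0.5059 6.1717]
```

View pics/g5.png

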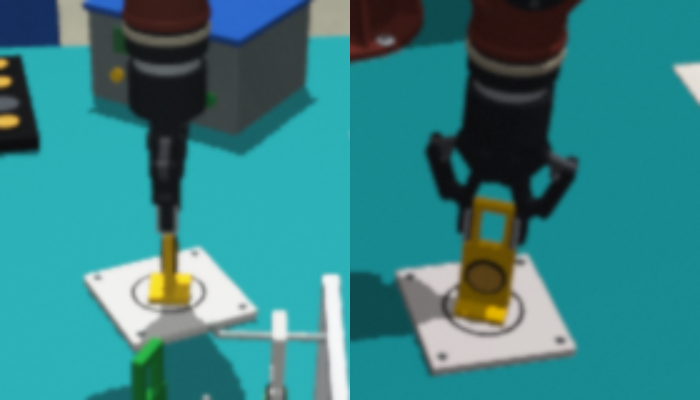

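View pics/wrist5.png

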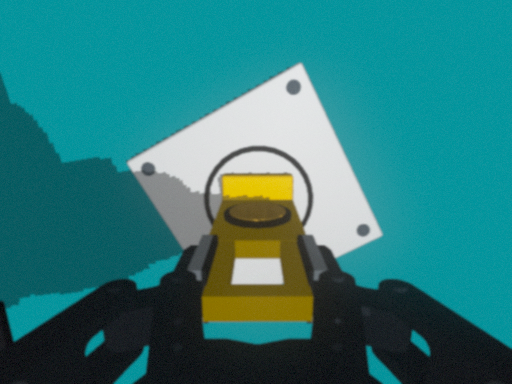

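The foot stands inside the ring, nearly concentric, with about 6 N of contact at TCP z 0.169 against a predicted 0.167. Releasing and retreating upward.

Run:
```python
from plant import robot
from h import *
np.set_printoptions(precision=4,suppress=True)
robot.set_gripper(.07)
o=robot.observe();print(o["time"],o["tool_pos"],o["ft_force"],o["gripper_width"])
p=np.array([.5705,.2215,.1691])
print(robot.line_to(p+[0,0,.15],vel=.12,guard=10))
robot.pause(.3)
o=robot.observe();print(o["time"],o["tool_pos"],o["ft_force"])
s=robot.get_calibration("scene");d=robot.get_calibration("side")
c=robot.get_calibration("wrist");np.save("c6.npy",c,allow_pickle=True)
for n in("wrist","side","scene"): cv2.imwrite(f"pics/{n}6.png",robot.grab_frame(n))
a=cv2.imread("pics/side6.png")[90:370,180:380];b=cv2.imread("pics/wrist6.png")
cv2.imwrite("pics/g6.png",np.hstack([cv2.resize(a,(286,400)),cv2.resize(b[:,50:480],(448,400))]))
cv2.imwrite("pics/s6.png",cv2.resize(cv2.imread("pics/scene6.png")[100:280,60:380],(800,450),interpolation=cv2.INTER_CUBIC))
```

```text
13.525 [0.5697 0.2214 0.1678] [-0.6299  0.1624 -0.2074] 0.06973079219820547
False
15.2333 [0.5704 0.2215 0.3188] [0.4428 0.3647 0.4866]
```

View pics/g6.png

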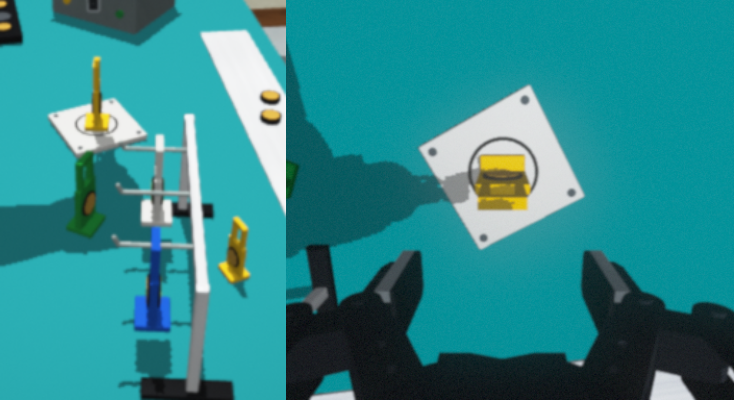

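View pics/s6.png

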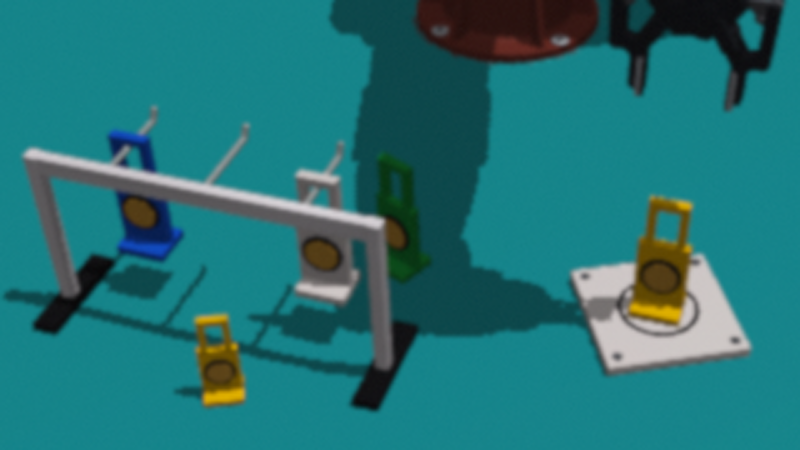

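Run:
```python
from plant import robot
from h import *
np.set_printoptions(precision=4,suppress=True)
s=robot.get_calibration("scene");d=robot.get_calibration("side")
B=lambda im:cv2.inRange(cv2.cvtColor(im,cv2.COLOR_BGR2HSV),(108,150,60),(125,255,255))
Y=lambda im:cv2.inRange(cv2.cvtColor(im,cv2.COLOR_BGR2HSV),(18,150,90),(35,255,255))
def cen(m,b):
    x0,y0,x1,y1=b;M=cv2.moments(m[y0:y1,x0:x1],True);return round(M["m10"]/M["m00"]+x0,2),round(M["m01"]/M["m00"]+y0,2)
i0,i6=[cv2.imread(f"pics/scene{k}.png") for k in(0,6)]
print("blue centroid",cen(B(i0),(95,145,135,210)),cen(B(i6),(95,145,135,210)))
# white patch mean shift via template match
t=i0[167:222,177:206];r=cv2.matchTemplate(i6[157:232,167:216],t,cv2.TM_CCOEFF_NORMED);print("white shift",np.array(cv2.minMaxLoc(r)[3])-10,r.max())
c=np.load("c6.npy",allow_pickle=True).item();w=cv2.imread("pics/wrist6.png");m=Y(w)
px=lambda x,y:((x-286)*430/448+50,y*384/400)
# head top centre (z=.142), foot top front-edge corners (z=.022), pixel from the view
print("head",plane(c,[px(502,205)],.142),"foot front edge (22 mm toward -x from centre)",plane(c,[px(479,155),px(525,155)],.022))
robot.job_done()
print(robot.observe()["time"])
```

```text
blue centroid (117.86, 184.05) (117.84, 184.3)
white shift [0 0] 0.95647794
head [[0.5721 0.2205 0.142 ]] foot front edge (22 mm toward -x from centre) [[0.5454 0.1995 0.022 ]
 [0.5532 0.2489 0.022 ]]
the job is handed in; nothing more can be done
the job is handed in; nothing more can be done
```

The yellow holder is standing upright on the white plate, about 2 mm from its middle, and I handed the job in about 15 s into the run. No verdict is reported.

**What I did:** I gripped the yellow holder by its head (fingers stopped at 37 mm) and raised it 21 mm. I then slid it 105 mm out along the peg, with no unusual force, and carried it over to the plate. I lowered it until the wrist felt the plate (about 6 N pressing while still held), opened the fingers and backed straight up 150 mm.

**Last checks:**
- **Position:** the head's centre is at (0.572, 0.2205) m against the plate's middle at (0.570, 0.222) m. The foot's front edge puts its centre at about (0.571, 0.221) m, so the holder stands plumb.
- **Other holders:** the white holder shows no image shift. The blue one moved at most 0.25 pixel.
- **Release:** the gripper was well clear of the holder, and the wrist force was near zero.

**Small disagreements:**
- The plate's diagonal measured 192 mm from the wrist camera, against a true 198 mm.
- In the side view, an automatic corner search also picked up part of the rack. I took the plate's middle from the scene and wrist views, which agreed to about 1 mm.
- Contact came 2 mm higher than I predicted, which is within the calibration error.

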